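# Clamp the bottles on the shaker platform

## Task

Clamp the row of three bottles on the orbital shaker: with the fingertips, push each of the two clamping rollers along its notched rails towards the bottles until it drops into the last notch before them, the one right beside the row. Push gently from outside: do not grip or lift the rollers or anything else, do not push the bottles away or tip them over, and leave the other things on the bench where they stand.

Things in the scene. Friction and masses are not known exactly. Their poses are not given: they have to be found in the camera images.
- shaker: Bench-top orbital shaker, fixed: white housing under an aluminium platform 290 x 360 mm with a rubber mat, top 110 mm above the bench. Origin: on the bench under the platform's centre; x = away from its control panel, y = along its two notched rails, z up. The bottles stand in a row along x at y = 0; one roller lies across the rails on either side. Nothing stands on the platform outside the rollers.
- goal_left (a point): Centre of the goal notch of the left (+y side) roller, midway between the rails and at crest height (150 mm above the bench): shaker x 0, y +45 mm. The rails are 8 mm thick, at shaker x -121 and +121 mm, 360 mm long. Their notches are open at the top, 16 mm wide, 12 mm deep, every 30 mm along y: at +-15, 45, 75, 105 and 135 mm.
- goal_right (a point): The same for the right (-y side) roller: shaker x 0, y -45 mm.
- mid_left (a point): Middle of the left (+y side) roller, on its axis: a black rubber sleeve, free to turn, 24 mm diameter, 253 mm long along the shaker's x; axis 162 mm above the bench on a crest, 158 mm in a notch. Plastic shoes at its ends (34 mm along y, up to 174 mm above the bench) guide it along y. It takes 1 to 2 N on a crest, falls into a notch by itself within 8 mm of its centre; 7 to 10 N level push frees it.
- mid_right (a point): The same for the right (-y side) roller.
- carrier_left (a joint): Position of the left roller along the rails. 0 when the roller is at the notch right beside the bottles (its goal); positive = metres further out, away from the bottles, along the rails; negative = pushed too far, into the bottles. Other notches lie at 0.030, 0.060 and 0.090. Runs from -0.035 to 0.108. Grows towards the shaker's +y.
- carrier_right (a joint): Position of the right roller along the rails. 0 when the roller is at the notch right beside the bottles (its goal); positive = metres further out, away from the bottles, along the rails; negative = pushed too far, into the bottles. Other notches lie at 0.030, 0.060 and 0.090. Runs from -0.035 to 0.108. Grows towards the shaker's -y.
- axle_left (a joint): Height of the left roller over the rail crests in metres: 0 when it rides on a crest, about -0.004 when it lies in a notch, positive when lifted off.
- axle_right (a joint): Height of the right roller over the rail crests in metres: 0 when it rides on a crest, about -0.004 when it lies in a notch, positive when lifted off.
- bottle_1: Brown glass bottle with a screw cap, loose, upright on the platform's mat in the row of three (72 mm apart along the shaker's x). 60 mm diameter, straight to 68 mm, 97 mm tall with the 37 mm cap, 0.22 kg; origin at the centre of its underside. A roller in the notch beside it clears it by about 1 to 5 mm.
- bottle_2: Brown glass bottle with a screw cap, loose, upright on the platform's mat in the row of three (72 mm apart along the shaker's x). 60 mm diameter, straight to 68 mm, 97 mm tall with the 37 mm cap, 0.22 kg; origin at the centre of its underside. A roller in the notch beside it clears it by about 1 to 5 mm.
- bottle_3: Brown glass bottle with a screw cap, loose, upright on the platform's mat in the row of three (72 mm apart along the shaker's x). 60 mm diameter, straight to 68 mm, 97 mm tall with the 37 mm cap, 0.22 kg; origin at the centre of its underside. A roller in the notch beside it clears it by about 1 to 5 mm.
- spare_bottle: A fourth such bottle, standing on the bench; not part of the job.
- tube_rack: White rack 75 x 210 x 55 mm with green-capped tubes, 113 mm tall in all; stands on the bench, not part of the job. Origin under its centre.
- tip_box: Pipette-tip box 122 x 84 x 67 mm on the bench, grey with a clear lid; not part of the job. Origin under its centre.
- dishes: Stack of three Petri dishes, 90 mm diameter, 45 mm tall, on the bench beside the shaker's left (+y) end; not part of the job. Origin under its centre.
- marker: Marker pen 130 x 15 mm lying on the bench beside the shaker's right (-y) end; not part of the job. Origin under its centre.
- beaker: Empty clear plastic beaker, 74 mm diameter, 90 mm tall, on the bench; not part of the job. Origin under its centre.

How it is judged (in metres and radians):
At the end, for the whole second after the job is handed in: Both rollers lie in the notches right beside the bottle row (within 4 mm along the rails and dropped at least 2 mm below the crest height), at rest, and the three bottles stand upright between them, within 12 mm of where they stood (value of joint carrier_left between -0.004 and 0.004 m and value of joint each of axle_left, axle_right below -0.002 m and velocity of joint carrier_left between -0.01 and 0.01 m/s and value of joint carrier_right between -0.004 and 0.004 m and velocity of joint carrier_right between -0.01 and 0.01 m/s and angle between each of bottle_1, bottle_2, bottle_3's own z axis and vertical below 0.1 rad and linear speed of each of bottle_1, bottle_2, bottle_3 below 0.02 m/s and distance of each of bottle_1, bottle_2, bottle_3 from where it was at the start of the episode below 0.012 m); the robot touches nothing.
It fails at once if a roller is lifted more than 6 mm off the rails (value of joint any of axle_left, axle_right above 0.006 m).
It fails at once if a roller is gripped or forced: more than 30 N between the fingers and it (contact force between the fingers and axle_left above 30 N or contact force between the fingers and axle_right above 30 N).
It fails at once if the shaker or a roller is pushed with the arm or the gripper body instead of the fingers (over 5 N) (contact force between the arm and shaker above 5 N).
It fails at once if a bottle of the row is pushed more than 12 mm away, lifted or tipped (distance of any of bottle_1, bottle_2, bottle_3 from where it was at the start of the episode above 0.012 m or angle between any of bottle_1, bottle_2, bottle_3's own z axis and vertical above 0.2 rad).
It fails at once if another thing on the bench is moved more than 25 mm (distance of any of spare_bottle, tube_rack, tip_box, dishes, marker, beaker from where it was at the start of the episode above 0.025 m).
It also fails if it takes over 51 s, if anything falls off the work surface, if the arm or the gripper's body presses on something with over 40 N, if the wrist force passes 120 N, or if a joint passes its speed limit or range.

## Robot

A 7-joint arm with a two-finger parallel gripper is mounted at the origin on the work surface. World frame = base frame: x ahead of the robot, y to its left, z up, the work surface at z = 0. Lengths are in mm, angles in rad, forces in N, time in s.
With the tool pointing down it reaches from about 425 to 875 mm from the base axis. Payload 4.7 kg.
Tool frame: the origin (TCP) lies at the very end of the fingers, on their centre line; the grasp point (between the pads) lies 19 mm behind it; z points along the fingers, y is the line along which they close (so a half turn about z gives the same grasp; the last joint's range is limited). The gripper opens to 87 mm and grips with 3 to 60 N. Pads are 19 mm wide; open, the fingers measure 117 mm over their backs; the gripper's body (75 mm by 190 mm) begins 51 mm behind the grasp point.
Start: joints at [0.014, 0.321, -0.07, 1.45, 0.023, 1.371, -0.057], TCP at [650.02, -0.025, 222.587] pointing down, gripper open.
Joint ranges: [-2.86, 2.86], [-0.3, 2.09], [-1.38, 1.24], [0.06, 2.45], [-1.56, 4.7], [0.09, 2.05], [-2.69, 2.69]. Speed limits (rad/s): [2.57, 2.57, 3.14, 3.14, 3.14, 3.14, 3.14].

## Interface

Orientations are given as a unit quaternion [x, y, z, w].
In Python, from rig import state, optics, workorder, recognise, trace gives the robot as it stands. The module is installed in compiled form; this text tells all that it offers.
- The arm moves only by the tool apply_moves, never from a script. Its argument "commands" is a list of rows, each a list of 7 numbers: the shift along the tool's x, y, z in m, then the turn, a rotation vector about the tool's x, y, z in rad, then the finger opening in m, from 0 to 0.087. In form: [[dx, dy, dz, ax, ay, az, fingers], ...]. A call has 1 to 12 rows; each row is the pose to reach, as a shift and turn from the pose commanded when the call began, along the tool's axes at that moment; what a row does not reach only later rows make up. A row lasts 1/8 s, in which the tool goes at most 62.5 mm and 10.7 degrees, less where a joint would pass 70% of its speed; a pose out of reach is approached as far as the arm can. A call with a gripper value outside its range is refused whole. The fingers move at their own pace and stop on an object; "grip_force" is the grip in N (left out, the last holds). Time passes only in rows, so rows that repeat a pose let the fingers close. It gives the time, the measured TCP pose, the force, the opening and the grip force at its end, in the units of the state.
- state(): the state, without advancing time (a new reading comes with each control period).
- optics.get_image(name): name is "scene" or "side" or "wrist"; returns (picture, depth): 480x640x3 uint8, red, green, blue; 480x640 float32, mm along the optical axis (not along the pixel's ray), 0 where there is no reading.
- optics.calibration(name): a dict with "fx", "fy", "cx", "cy" (pixels), "k1" (the pictures are not rectified: a ray, as slopes to the right and down, at radius r is drawn at 1 + k1 r^2 times it, then the intrinsics apply), "cam_to_world" (4x4, takes a point from camera to world coordinates). Camera axes: x right, y down, z forward; pixel columns grow to the right and rows downward; lengths in mm; the calibration is good to about 2 mm. A picture is of the moment at which its call begins: read the wrist's pose just before it. calibration takes no time and is no camera call; for the wrist camera it gives the pose at the moment of the call.
- workorder.finish_job(): hands the job in; it is judged then, once.
Trained networks look in the newest picture that a camera, given by its name, has taken for a name from the list of things; names that differ only in an ending like _2 or _b are one class to them, and where a whole thing is asked for, a point or a joint stands for the part that bears it (a point fixed in the world has none). Each returns a list of dicts, best first, with "confidence" (0 to 1); they miss things now and then, are a little off and sometimes report something else, mostly with a low value. They report only what shows in the picture. A call takes as long as a camera call.
- recognise(camera, label): "point" ([x, y, z] in mm, in world coordinates, good to about 4 mm: the middle of the surface that is visible of it).
- trace(camera, label): "region" (480x640 bool, what is visible of it).
The state is a dict: "time_s": time; "q": joint angles; "joint_velocities": joint speeds; "joint_efforts": joint torques, N m; "eef_pos": TCP position; "tool_rot": TCP orientation; "wrist_force": force on the tool from outside, world axes, zero at the start; "wrist_torque": the same for the moment, N m; "gripper_width": finger opening in mm; "finger_force": force on a finger pad.
Only numpy, scipy, OpenCV 4.12 (cv2) and the standard library are available. Lean on these libraries where they do the work, as an engineer would, in place of code of your own. Each camera call takes 0.05 s, during which the arm holds its last target. There are 200 camera calls.

## Working session

There is one attempt and no reset: what is moved stays moved. The work goes in short steps, Python scripts to look and compute and a tool call to move; the robot and the scene stay as the last step left them, time stands still between calls to the robot, and variables do not carry over. Pictures are saved under pics/ and viewed, at most 10 in all, crops included, and the job is handed in when it is done.

Besides the shell and the picture viewer there is one more tool, called after "Call:" by a JSON object that holds its "op" and its "data". apply_moves: Moves the arm, as the interface text tells. Its arguments: {"type":"object","properties":{"commands":{"type":"array","items":{"type":"array","items":{"type":"number"}}},"grip_force":{"type":"number"}},"required":["commands"]}

```bash
mkdir -p pics; cat > h.py <<'E'
import numpy as np, cv2
from rig import state, optics, workorder, recognise, trace
def cloud(cam, d):
    c=optics.calibration(cam); v,u=np.indices(d.shape)
    x=(u-c["cx"])/c["fx"]; y=(v-c["cy"])/c["fy"]
    X,Y=x,y
    for _ in range(6):
        s=1+c["k1"]*(X*X+Y*Y); X,Y=x/s,y/s
    P=np.stack([X*d,Y*d,d],-1); T=np.array(c["cam_to_world"])
    return P@T[:3,:3].T+T[:3,3]
E
python3 - <<'E'
from h import *
for cam in ("scene","side"):
    im,d=optics.get_image(cam); cv2.imwrite(f"pics/{cam}0.png",im[...,::-1])
    for l in ("shaker","mid_left","mid_right","bottle_1","dishes","marker","beaker","tube_rack","tip_box","spare_bottle"):
        print(cam,l,[(np.round(r["point"]).tolist(),round(r["confidence"],2)) for r in recognise(cam,l)[:4]])
s=state(); print(s["time_s"],s["tool_rot"],s["eef_pos"],s["wrist_force"])
E
```

```text
scene shaker [([672.0, 68.0, 114.0], 0.74), ([405.0, -342.0, 66.0], 0.37)]
scene mid_left [([584.0, 149.0, 165.0], 0.85)]
scene mid_right [([685.0, -82.0, 168.0], 0.79), ([536.0, 16.0, 179.0], 0.3)]
scene bottle_1 [([674.0, 29.0, 179.0], 0.85), ([537.0, 14.0, 177.0], 0.76), ([602.0, 28.0, 181.0], 0.76), ([537.0, -439.0, 55.0], 0.73)]
scene dishes [([656.0, 264.0, 45.0], 0.97), ([669.0, 70.0, 105.0], 0.63), ([604.0, 144.0, 166.0], 0.6)]
scene marker [([685.0, -82.0, 166.0], 0.57), ([602.0, 144.0, 168.0], 0.4), ([597.0, 26.0, 185.0], 0.4)]
scene beaker [([553.0, 453.0, 56.0], 0.55), ([407.0, -344.0, 66.0], 0.46)]
scene tube_rack [([536.0, -436.0, 58.0], 0.72), ([653.0, 260.0, 48.0], 0.34)]
scene tip_box [([406.0, -343.0, 67.0], 0.64)]
scene spare_bottle [([414.0, 397.0, 65.0], 0.62)]
side shaker [([577.0, -111.0, 112.0], 0.7)]
side mid_left [([556.0, 127.0, 164.0], 0.83)]
side mid_right [([597.0, -108.0, 165.0], 0.71), ([592.0, -106.0, 159.0], 0.21)]
side bottle_1 [([657.0, -2.0, 168.0], 0.82), ([520.0, -20.0, 166.0], 0.7)]
side dishes [([583.0, -118.0, 111.0], 0.48), ([598.0, -106.0, 162.0], 0.44), ([508.0, -497.0, 54.0], 0.25)]
side marker [([633.0, -225.0, 9.0], 0.8)]
side beaker [([557.0, 429.0, 71.0], 0.56), ([633.0, -226.0, 10.0], 0.5)]
side tube_rack [([508.0, -494.0, 53.0], 0.82)]
side tip_box [([361.0, -366.0, 67.0], 0.86)]
side spare_bottle [([394.0, 377.0, 57.0], 0.71), ([600.0, -104.0, 163.0], 0.38)]
1.1 [ 7.07115321e-01  7.07098240e-01 -1.38586527e-05  3.73164563e-05] [ 6.50015442e+02 -6.70815759e-02  2.22561764e+02] [ 0.78483212 -0.16198116 -0.45630205]
```

View pics/scene0.png

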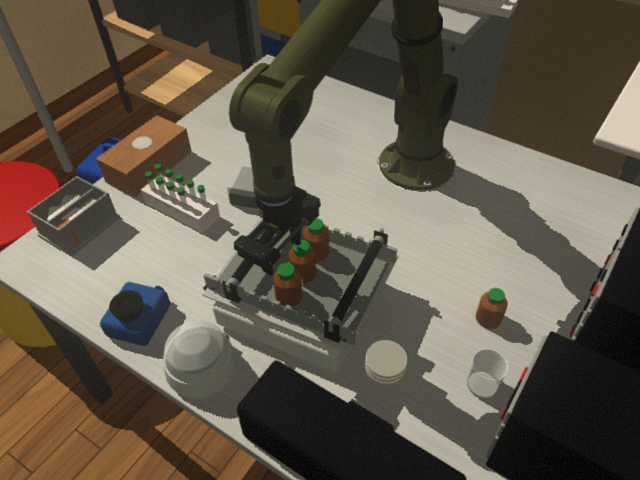

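View pics/side0.png

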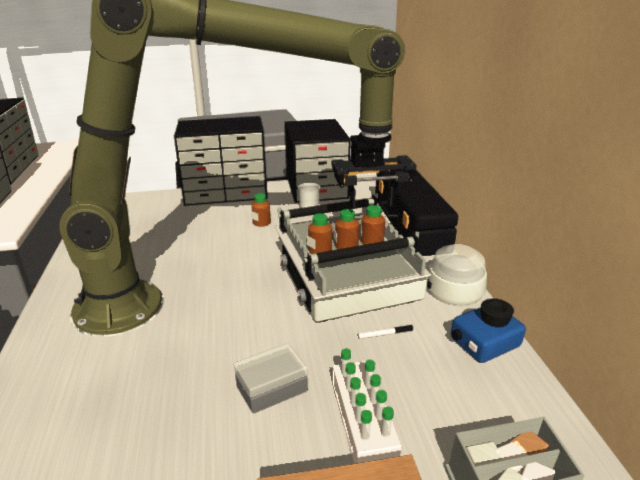

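The scene view shows the bottle row at about (302,262), with the left roller from (335,325) to (380,240). The right roller is partly hidden under the gripper at about (250,265), and the dishes are at (385,360). The side view shows the right roller clearly from (310,258) to (410,243) and the marker at (385,332).

```bash
python3 - <<'E'
from h import *
for cam in ("scene","side"):
    im,d=optics.get_image(cam); P=cloud(cam,d); I=im.astype(int)
    ok=d>0
    box=ok&(P[...,0]>420)&(P[...,0]<820)&(abs(P[...,1])<260)
    g=box&(I[...,1]>I[...,0]+30)&(I[...,1]>I[...,2]+25)&(P[...,2]>185)&(P[...,2]<225)
    n,lab=cv2.connectedComponents(g.astype(np.uint8))
    for i in range(1,n):
        q=P[lab==i]
        if len(q)>20:
            t=q[q[:,2]>np.percentile(q[:,2],90)-4]
            print(cam,"cap",len(q),((t.min(0)+t.max(0))/2).round(1),t.mean(0).round(1))
    for l in ("mid_left","mid_right"):
        for r in trace(cam,l)[:1]:
            m=cv2.erode(r["region"].astype(np.uint8),np.ones((2,2)))>0
            q=P[m&box&(P[...,2]>140)&(P[...,2]<185)]
            # sleeve: dark, z max
            c=np.median(q[:,:2],0)
            vx=cv2.fitLine(q[:,:2].astype(np.float32),cv2.DIST_HUBER,0,.01,.01).ravel()
            ang=np.degrees(np.arctan(vx[1]/vx[0]))
            dr=np.array([np.cos(np.radians(ang)),np.sin(np.radians(ang))])
            s=q[:,:2]@dr
            print(cam,l,len(q),"ang",ang.round(2),"linept",vx[2:].round(1),"ends",[(vx[2:]+dr*(k-vx[2:]@dr)).round(1) for k in (np.percentile(s,.5),np.percentile(s,99.5))],"z",np.percentile(q[:,2],[5,50,95]).round(1), r["confidence"])
    z=box&(abs(P[...,2]-111)<5)
    q=P[z][:,:2].astype(np.float32); print(cam,"plat",len(q),cv2.minAreaRect(q))
    z=box&(P[...,2]>135)&(P[...,2]<153)&(I.sum(-1)>150)&(abs(I[...,0]-I[...,2])<30)
    np.save(f"/tmp/{cam}.npy",P)
E
```

```text
scene cap 133 [523.    2.3 208.3] [5.231e+02 5.000e-01 2.073e+02]
scene cap 129 [593.4   9.7 208. ] [591.5  10.5 206.9]
scene cap 188 [663.7  19.6 208. ] [664.2  19.7 207.3]
scene mid_left 974 ang 8.15 linept [581.6 145.5] ends [array([447.1, 126.3]), array([710.8, 164. ])] z [159.3 167.3 171.8] 0.96
scene mid_right 384 ang 8.36 linept [663.1 -82.2] ends [array([564.6, -96.6]), array([745.2, -70.1])] z [156.7 166.9 171.2] 0.96
scene plat 6501 ((630.6009521484375, 15.512496948242188), (340.3274841308594, 376.66021728515625), 11.889296531677246)
side cap 152 [660.7  17.7 205.8] [659.6  15.8 205.5]
side cap 160 [588.9   7.4 205.3] [588.4   4.6 205.4]
side cap 165 [518.8  -3.4 205.7] [518.8  -5.2 205.4]
side mid_left 659 ang 8.7 linept [561.4 129.5] ends [array([443.8, 111.5]), array([694.3, 149.8])] z [149.9 161.6 168.6] 0.66
  return _methods._mean(a, axis=axis, dtype=dtype,
  ret = um.true_divide(
Traceback (most recent call last):
cv2.error: OpenCV(4.12.0) /io/opencv/modules/imgproc/src/linefit.cpp:50: error: (-215:Assertion failed) count > 0 in function 'fitLine2D_wods'
```

Call:
{"op": "apply_moves", "data": {"commands": [[0.05,-0.022,0,0,0,-0.05,0.087],[0.1,-0.045,0,0,0,-0.1,0.087],[0.15,-0.066,0,0,0,-0.143,0.087],[0.191,-0.085,0,0,0,-0.143,0.087],[0.191,-0.085,0,0,0,-0.143,0.087],[0.191,-0.085,0.04,0,0,-0.143,0.087],[0.191,-0.085,0.077,0,0,-0.143,0.087],[0.191,-0.085,0.077,0,0,-0.143,0.087]]}}

```text
time_s: 2.4
eef_pos: [563.3, 188.8, 142.5]
tool_rot: [0.655, 0.755, -0.003, -0.001]
wrist_force: [0.1, -0.9, 0.0]
gripper_width: 87.0
finger_force: 0.0
```

```bash
cat > m.py <<'E'
from h import *
import sys
a=np.radians(8.2); O=np.array([591,8.]); U=np.array([np.cos(a),np.sin(a)]); N=np.array([-U[1],U[0]])
def look(cam,tag=None):
    im,d=optics.get_image(cam); P=cloud(cam,d)
    if tag: cv2.imwrite(f"pics/{tag}.png",im[...,::-1])
    X=(P[...,:2]-O)@U; Y=(P[...,:2]-O)@N; Z=P[...,2]
    m=(d>0)&(abs(X)<105)&(abs(Y)<175)&(Z>145)&(Z<178)&(im.max(-1)<70)
    for s,n in((1,"left"),(-1,"right")):
        k=m&(Y*s>45)
        if k.sum()>20:
            y=Y[k];z=Z[k]
            print(cam,n,k.sum(),"y pct",np.percentile(y,[5,25,50,75,95]).round(1),"y of top",np.median(y[z>np.percentile(z,80)]).round(1),"ztop",np.percentile(z,95).round(1))
def st():
    s=state(); p=np.array(s["eef_pos"]); print("t",round(s["time_s"],2),"shaker xy",((p[:2]-O)@U).round(1),((p[:2]-O)@N).round(1),"z",p[2].round(1),"F",np.round(s["wrist_force"],1),"Fn",round(float(np.array(s["wrist_force"])[:2]@N),1))
E
python3 - <<'E'
from m import *
st(); look("scene","scene1"); look("side","side1"); look("wrist","wrist1"); print(state()["tool_rot"])
E
```

```text
t 2.4 shaker xy -1.6 182.9 z 142.5 F [ 0.1 -0.9  0. ] Fn -1.0
scene left 384 y pct [124.2 128.2 133.1 140.9 145. ] y of top 133.1 ztop 171.2
scene right 782 y pct [-113.5 -107.1 -101.2  -96.8  -94.2] y of top -104.9 ztop 171.4
side left 596 y pct [119.8 122.7 124.8 127.7 139.4] y of top 128.6 ztop 168.9
side right 835 y pct [-119.3 -117.1 -114.9 -111.8 -105.4] y of top -108.6 ztop 168.7
wrist left 694 y pct [144.4 145.1 145.5 145.9 146.4] y of top 146.1 ztop 159.9
[0.65510852 0.75553357 0.00112974 0.00076048]
```

View pics/scene1.png

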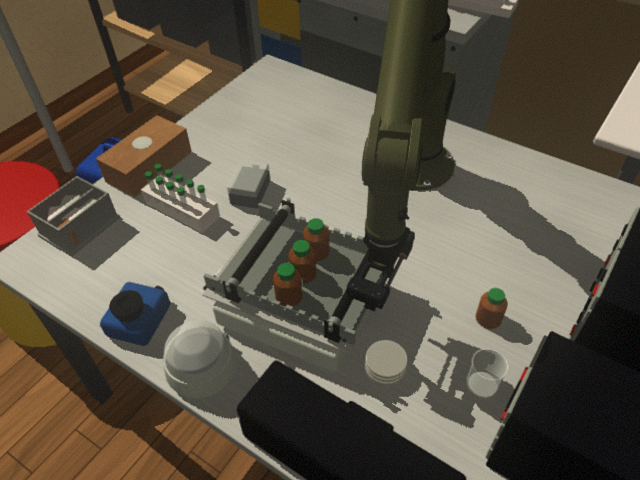

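The fingers are down outside the left roller, near (370,285), with clearance all round. The roller is at about y=133 in my frame, which is the outermost notch, and the right one is in the third notch.

Call:
{"op": "apply_moves", "data": {"commands": [[-0.01,0,0,0,0,0,0.087],[-0.02,0,0,0,0,0,0.087],[-0.024,0,0,0,0,0,0.087],[-0.027,0,0,0,0,0,0.087],[-0.03,0,0,0,0,0,0.087],[-0.033,0,0,0,0,0,0.087],[-0.033,0,0,0,0,0,0.087]]}}

```text
time_s: 3.42
eef_pos: [569.2, 161.8, 145.8]
tool_rot: [0.654, 0.757, 0.002, -0.001]
wrist_force: [-0.8, 5.7, -0.6]
gripper_width: 87.0
finger_force: 2.9
```

```bash
python3 - <<'E'
from m import *
st(); look("scene"); look("side"); st()
E
```

```text
t 3.42 shaker xy 0.4 155.4 z 145.8 F [-0.8  5.7 -0.6] Fn 5.7
scene left 445 y pct [124.9 131.8 138.5 143.9 162.8] y of top 135.1 ztop 171.5
scene right 782 y pct [-113.5 -106.9 -101.1  -96.7  -94. ] y of top -104.1 ztop 171.7
side left 612 y pct [119.3 122.4 124.7 127.7 146.2] y of top 129.5 ztop 169.7
side right 838 y pct [-119.3 -117.1 -115.2 -111.9 -105.5] y of top -109.4 ztop 168.7
t 3.52 shaker xy 0.3 155.4 z 145.8 F [-0.5  5.9 -0.1] Fn 5.9
```

Call:
{"op": "apply_moves", "data": {"commands": [[-0.003,0,0,0,0,0,0.087],[-0.006,0,0,0,0,0,0.087],[-0.009,0,0,0,0,0,0.087],[-0.013,0,0,0,0,0,0.087],[-0.017,0,0,0,0,0,0.087],[-0.021,0,0,0,0,0,0.087],[-0.025,0,0,0,0,0,0.087],[-0.028,0,0,0,0,0,0.087],[-0.028,0,0,0,0,0,0.087]]}}

```text
time_s: 4.65
eef_pos: [573.3, 132.2, 145.6]
tool_rot: [0.654, 0.756, 0.001, -0.001]
wrist_force: [-1.2, 5.5, -0.7]
gripper_width: 87.2
finger_force: 2.4
```

```bash
python3 - <<'E'
from m import *
st(); look("scene"); look("side"); st()
E
```

```text
t 4.65 shaker xy 0.2 125.5 z 145.6 F [-1.2  5.5 -0.7] Fn 5.6
scene left 436 y pct [ 94.8 102.1 108.7 113.9 131.2] y of top 105.2 ztop 171.7
scene right 782 y pct [-113.1 -107.2 -101.   -96.8  -94.3] y of top -104.5 ztop 171.5
side left 457 y pct [ 89.9  92.7  95.5  99.4 118.4] y of top 101.6 ztop 170.3
side right 837 y pct [-119.2 -117.3 -115.1 -111.6 -105.8] y of top -109.1 ztop 168.8
t 4.75 shaker xy 0.2 125.5 z 145.6 F [-1.4  5.   0.5] Fn 5.1
```

Call:
{"op": "apply_moves", "data": {"commands": [[-0.003,0,0,0,0,0,0.087],[-0.006,0,0,0,0,0,0.087],[-0.009,0,0,0,0,0,0.087],[-0.013,0,0,0,0,0,0.087],[-0.017,0,0,0,0,0,0.087],[-0.021,0,0,0,0,0,0.087],[-0.025,0,0,0,0,0,0.087],[-0.029,0,0,0,0,0,0.087],[-0.029,0,0,0,0,0,0.087]]}}

```text
time_s: 5.88
eef_pos: [577.7, 102.7, 145.6]
tool_rot: [0.654, 0.756, 0.0, -0.0]
wrist_force: [-1.5, 3.6, -0.7]
gripper_width: 86.9
finger_force: 1.7
```

```bash
python3 - <<'E'
from m import *
st(); look("scene"); look("side"); st()
E
```

```text
t 5.88 shaker xy 0.4 95.6 z 145.6 F [-1.5  3.6 -0.7] Fn 3.8
scene left 428 y pct [ 64.6  72.2  79.1  84.4 102.3] y of top 74.8 ztop 171.6
scene right 785 y pct [-113.3 -107.1 -101.1  -96.8  -94.3] y of top -104.4 ztop 171.5
side left 313 y pct [59.7 62.6 65.6 70.3 89.1] y of top 76.2 ztop 174.3
side right 832 y pct [-119.4 -117.2 -115.  -111.7 -105.8] y of top -109.7 ztop 168.9
t 5.97 shaker xy 0.4 95.6 z 145.6 F [-1.6  2.7  0.4] Fn 2.9
```

Call:
{"op": "apply_moves", "data": {"commands": [[-0.003,0,0,0,0,0,0.087],[-0.005,0,0,0,0,0,0.087],[-0.007,0,0,0,0,0,0.087],[-0.009,0,0,0,0,0,0.087],[-0.012,0,0,0,0,0,0.087],[-0.015,0,0,0,0,0,0.087],[-0.018,0,0,0,0,0,0.087],[-0.021,0,0,0,0,0,0.087],[-0.024,0,0,0,0,0,0.087],[-0.026,0,0,0,0,0,0.087],[-0.028,0,0,0,0,0,0.087],[-0.028,0,0,0,0,0,0.087]]}}

```text
time_s: 7.48
eef_pos: [581.8, 73.9, 145.5]
tool_rot: [0.655, 0.756, -0.0, 0.0]
wrist_force: [0.4, 0.5, 0.8]
gripper_width: 87.2
finger_force: 0.0
```

```bash
python3 - <<'E'
from m import *
st(); look("scene"); look("side"); st()
E
```

```text
t 7.47 shaker xy 0.3 66.5 z 145.5 F [0.4 0.5 0.8] Fn 0.4
scene left 260 y pct [46.  49.3 52.8 60.9 76.1] y of top 49.0 ztop 171.4
scene right 784 y pct [-113.4 -107.  -101.1  -96.8  -94.1] y of top -105.2 ztop 171.3
side left 32 y pct [45.8 48.4 55.7 58.1 67. ] y of top 57.7 ztop 176.7
side right 832 y pct [-119.1 -117.1 -115.2 -111.6 -105.6] y of top -109.4 ztop 168.9
t 7.58 shaker xy 0.4 66.7 z 145.6 F [-0.   0.1 -0.1] Fn 0.1
```

Call:
{"op": "apply_moves", "data": {"commands": [[0.025,0,0,0,0,0,0.087],[0.025,0,-0.045,0,0,0,0.087],[0.025,0,-0.09,0,0,0,0.087],[-0.03,0,-0.09,0,0,0,0.087],[-0.085,0,-0.09,0,0,0,0.087],[-0.14,0,-0.09,0,0,0,0.087],[-0.19,0,-0.09,0,0,0,0.087],[-0.231,0,-0.09,0,0,0,0.087],[-0.231,0,-0.09,0,0,0,0.087],[-0.231,0,-0.045,0,0,0,0.087],[-0.231,0,0,0,0,0,0.087],[-0.231,0,0,0,0,0,0.087]]}}

```text
time_s: 9.07
eef_pos: [611.9, -152.5, 141.7]
tool_rot: [0.654, 0.756, -0.002, -0.004]
wrist_force: [-0.2, -0.2, -0.2]
gripper_width: 86.8
finger_force: 0.0
```

```bash
python3 - <<'E'
from m import *
st(); look("scene","scene2"); look("side"); look("wrist"); st()
E
```

```text
t 9.07 shaker xy -2.2 -161.8 z 141.7 F [-0.2 -0.2 -0.2] Fn -0.2
scene left 519 y pct [45.5 48.3 51.5 53.8 55.6] y of top 48.1 ztop 171.2
scene right 898 y pct [-156.8 -109.8 -102.6  -97.2  -94.6] y of top -105.3 ztop 171.5
side right 757 y pct [-172.4 -120.  -116.8 -113.7 -106.9] y of top -112.4 ztop 171.2
wrist right 33417 y pct [-151.4 -111.6 -105.8 -100.3  -95.9] y of top -106.5 ztop 171.4
t 9.22 shaker xy 1.8 -164.0 z 147.9 F [ 0.5 -0.4  1.3] Fn -0.5
```

View pics/scene2.png

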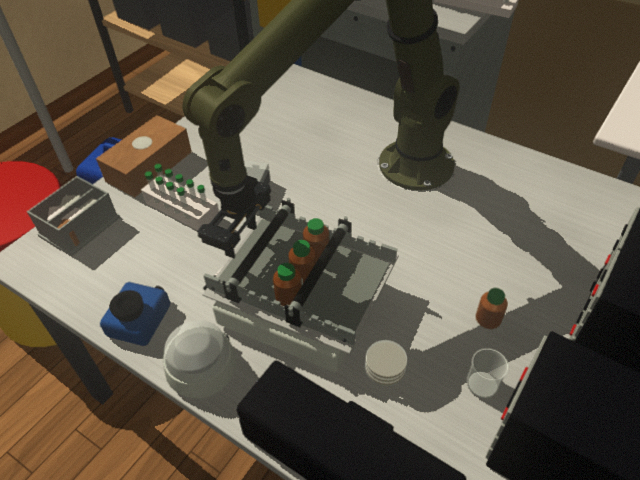

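The left roller now lies right beside the bottles, from (293,315) to (345,228). The fingers are down outside the right roller, near (225,235).

Call:
{"op": "apply_moves", "data": {"commands": [[0.01,0,0,0,0,0,0.087],[0.02,0,0,0,0,0,0.087],[0.028,0,0,0,0,0,0.087],[0.032,0,0,0,0,0,0.087],[0.035,0,0,0,0,0,0.087],[0.038,0,0,0,0,0,0.087],[0.038,0,0,0,0,0,0.087]]}}

```text
time_s: 10.1
eef_pos: [609.9, -120.2, 146.1]
tool_rot: [0.655, 0.755, -0.001, 0.002]
wrist_force: [1.9, -5.9, 0.4]
gripper_width: 86.8
finger_force: 2.9
```

```bash
python3 - <<'E'
from m import *
st(); look("scene"); look("side"); st()
E
```

```text
t 10.1 shaker xy 0.4 -129.6 z 146.1 F [ 1.9 -5.9  0.4] Fn -6.1
scene left 515 y pct [45.7 48.2 51.3 53.8 55.4] y of top 47.4 ztop 171.4
scene right 883 y pct [-126.2 -109.1 -102.2  -96.8  -94. ] y of top -105.0 ztop 172.0
side right 863 y pct [-139.1 -118.8 -115.7 -112.4 -105.6] y of top -111.6 ztop 170.6
t 10.2 shaker xy 0.4 -129.7 z 146.1 F [ 2.5 -5.5  0.5] Fn -5.8
```

Call:
{"op": "apply_moves", "data": {"commands": [[0.003,0,0,0,0,0,0.087],[0.006,0,0,0,0,0,0.087],[0.009,0,0,0,0,0,0.087],[0.013,0,0,0,0,0,0.087],[0.017,0,0,0,0,0,0.087],[0.021,0,0,0,0,0,0.087],[0.025,0,0,0,0,0,0.087],[0.028,0,0,0,0,0,0.087],[0.028,0,0,0,0,0,0.087]]}}

```text
time_s: 11.32
eef_pos: [605.4, -90.8, 145.8]
tool_rot: [0.655, 0.756, -0.001, 0.001]
wrist_force: [0.5, -4.7, -0.0]
gripper_width: 87.3
finger_force: 2.3
```

```bash
python3 - <<'E'
from m import *
st(); look("scene"); look("side"); st()
E
```

```text
t 11.32 shaker xy 0.2 -99.8 z 145.8 F [ 0.5 -4.7 -0. ] Fn -4.7
scene left 518 y pct [45.6 48.2 51.2 54.1 55.6] y of top 47.4 ztop 171.7
scene right 884 y pct [-95.8 -79.3 -72.3 -67.1 -64.2] y of top -74.3 ztop 172.0
side right 809 y pct [-109.4  -89.2  -86.2  -82.8  -76. ] y of top -81.7 ztop 170.2
t 11.43 shaker xy 0.2 -99.7 z 145.8 F [ 1.1 -5.2  0.1] Fn -5.3
```

Call:
{"op": "apply_moves", "data": {"commands": [[0.002,0,0,0,0,0,0.087],[0.004,0,0,0,0,0,0.087],[0.006,0,0,0,0,0,0.087],[0.008,0,0,0,0,0,0.087],[0.011,0,0,0,0,0,0.087],[0.014,0,0,0,0,0,0.087],[0.017,0,0,0,0,0,0.087],[0.02,0,0,0,0,0,0.087],[0.023,0,0,0,0,0,0.087],[0.025,0,0,0,0,0,0.087],[0.027,0,0,0,0,0,0.087],[0.027,0,0,0,0,0,0.087]]}}

```text
time_s: 12.92
eef_pos: [601.6, -62.0, 145.6]
tool_rot: [0.655, 0.756, 0.0, 0.0]
wrist_force: [0.1, -0.5, -0.1]
gripper_width: 87.1
finger_force: 0.0
```

```bash
python3 - <<'E'
from m import *
st(); look("scene"); look("side"); st()
E
```

```text
t 12.93 shaker xy 0.5 -70.8 z 145.6 F [ 0.1 -0.5 -0.1] Fn -0.5
scene left 515 y pct [45.7 48.3 51.2 53.9 55.6] y of top 47.5 ztop 171.1
scene right 367 y pct [-74.9 -56.3 -51.3 -47.9 -45.7] y of top -48.1 ztop 172.4
side right 763 y pct [-80.7 -59.4 -56.3 -53.5 -48.3] y of top -52.6 ztop 170.2
t 13.03 shaker xy 0.4 -71.1 z 145.6 F [-0.1  0.5 -1. ] Fn 0.5
```

It has dropped in, and the fingers carry no force. I'll retract and check.

Call:
{"op": "apply_moves", "data": {"commands": [[-0.03,0,0,0,0,0,0.087],[-0.06,0,0,0,0,0,0.087],[-0.08,0,-0.04,0,0,0,0.087],[-0.12,0,-0.09,0,0,0,0.087],[-0.12,0,-0.09,0,0,0,0.087],[-0.12,0,-0.09,0,0,0,0.087]]}}

```text
time_s: 13.78
eef_pos: [618.4, -180.8, 235.1]
tool_rot: [0.655, 0.756, 0.0, -0.0]
wrist_force: [1.1, 1.1, -0.0]
gripper_width: 86.9
finger_force: 0.0
```

```bash
python3 - <<'E'
from m import *
st(); look("scene"); look("side")
for cam in("scene","side"):
    im,d=optics.get_image(cam); P=cloud(cam,d); I=im.astype(int)
    cv2.imwrite(f"pics/{cam}_f.png",cv2.resize(im[200:340,190:450,::-1],None,fx=3,fy=3) if cam=="side" else im[...,::-1])
    g=(d>0)&(abs(P[...,1])<260)&(I[...,1]>I[...,0]+30)&(I[...,1]>I[...,2]+25)&(P[...,2]>185)&(P[...,2]<225)
    n,lab=cv2.connectedComponents(g.astype(np.uint8))
    for i in range(1,n):
        q=P[lab==i]
        if len(q)>20:
            t=q[q[:,2]>np.percentile(q[:,2],90)-4]; print(cam,((t.min(0)+t.max(0))/2).round(1),len(q))
E
```

```text
t 13.78 shaker xy 0.2 -190.8 z 235.1 F [ 1.1  1.1 -0. ] Fn 0.9
scene left 505 y pct [45.8 48.7 51.3 54.  55.4] y of top 48.0 ztop 171.3
scene right 281 y pct [-55.1 -52.4 -49.7 -47.2 -45.5] y of top -47.6 ztop 171.3
side right 681 y pct [-59.9 -57.5 -55.4 -52.2 -47.2] y of top -49.6 ztop 168.9
scene [522.2  -1.7 208.8] 150
scene [672.7  19.2 207.9] 86
side [659.4   1.3 201.7] 57
side [519.3  -5.  205.6] 160
side [575.5   0.6 200.8] 21
```

View pics/side_f.png

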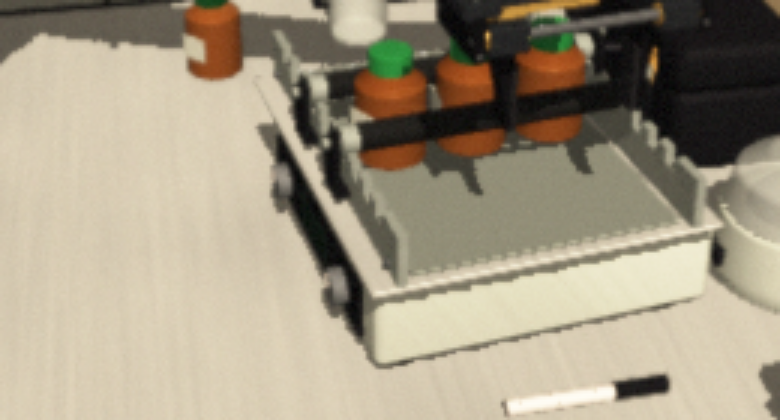

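The side crop shows both rollers hugging the upright bottles, with the right roller from (350,140) to (620,95). The right roller has moved 60 mm and the left 90 mm, both exact notch counts, and nothing else has shifted.

```bash
python3 -c "
from rig import workorder; print(workorder.finish_job())"
```

```text
the job is handed in; nothing more can be done
None
```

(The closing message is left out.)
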